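# Swap the chip trays on the two extraction outlets

### The job

At the carving bench the wide chip tray and the narrow one are coupled to the wrong dust outlets: swap them, so that each ends on the outlet the other had, its sleeve pushed squarely and fully home against the outlet's collar. Slide the trays along the bench, never lifting or tipping them, and leave the bottle, the little plane and the spool clamp undisturbed.

Things in the scene. Friction and masses are not known exactly. Their poses are not given: they have to be found in the camera images.
- wide_tray: Wide chip tray, loose, about 0.4 kg, starts home on outlet 1: open-topped aluminium scoop, 92 (x) by 130 mm (y), 4 mm floor and walls (inside 84 by 122). Side walls 46 mm high, back wall (+x) 62, front lip (-x) only 22, each with a rolled rim (+3). Can be pulled by the lip or pushed from inside. Origin: centre of its underside, on the bench; +x out through the sleeve, +z up.
- wide_tray_sleeve (a point): Centre of the open end of the wide tray's black sleeve, which sticks 32 mm straight out of the back wall: 46 mm outside, 40 mm inside diameter, axis level. 78 mm in +x and 30 mm up from the tray's origin; axes as the tray's.
- narrow_tray: Narrow chip tray, loose, about 0.4 kg, starts home on outlet 2: same make, wall heights, rims and sleeve as the wide one, but 106 mm front to back (x) and 72 mm wide (y), inside 98 by 64. Origin: centre of its underside; +x out through the sleeve. Both trays slide on the bench with a few newtons.
- narrow_tray_sleeve (a point): Centre of the open end of the narrow tray's sleeve: 85 mm in +x and 30 mm up from the tray's origin; axes as the tray's.
- outlet_1: Dust outlet 1, fixed: grey pipe elbow, at most 61 mm high, on a round steel flange (far rim at x = 114 mm, 84 mm wide). Its level spigot points to its own -x: 34 mm diameter, 26 mm long, the last 8 mm tapering to 22; a sleeve goes over it with 3 mm clearance all round, up to a 56 mm collar. Origin: on the bench under the collar's front face. Yaw within 0.2 rad; which outlet is left varies.
- outlet_1_seat (a point): Centre of the collar's front face on outlet 1, 30 mm above its origin; axes as the outlet's. With a tray home, its sleeve's end lies here and the tray's axes are parallel to the outlet's.
- outlet_2: Dust outlet 2, fixed, the same in all as outlet 1, on the other side.
- outlet_2_seat (a point): Centre of the collar's face on outlet 2, 30 mm above its origin; axes as the outlet's.
- spool_clamp: Bystander: light wooden spool clamp standing upright, two 38 mm discs on a rod, 99 mm high, behind and between the outlets. Origin: centre of its underside.
- finish_bottle: Bystander: amber glass bottle with a black cap, 54 mm diameter, 120 mm high, to the left. Origin: centre of its underside.
- finger_plane: Bystander: small brass finger plane, 70 by 30 mm and about 45 mm high, to the right. Origin: centre of its sole.

How it is judged:
On the way, in this order (a step that is already met when the one before it is completed fails the run):
1. both trays are off their outlets at the same time, sleeves clear of the spigots (horizontal distance between wide_tray_sleeve and outlet_1_seat above 0.027 m and horizontal distance between narrow_tray_sleeve and outlet_2_seat above 0.027 m), for 0.1 s.
2. one of the trays is home on the other's outlet (((horizontal distance between wide_tray_sleeve and outlet_2_seat below 0.008 m and angle between the x axis of wide_tray and the x axis of outlet_2, either way round below 0.16 rad) or (horizontal distance between narrow_tray_sleeve and outlet_1_seat below 0.008 m and angle between the x axis of narrow_tray and the x axis of outlet_1, either way round below 0.16 rad))), for 0.1 s.
At the end, for the whole second after the job is handed in: Wide tray on outlet 2, narrow on outlet 1: each sleeve end within 8 mm (horizontally) of its collar face centre, tray within 0.16 rad of the outlet direction, flat on the bench (5 mm, 0.06 rad), still (under 10 mm/s); bottle, plane and clamp within 20 mm of their start (horizontal distance between wide_tray_sleeve and outlet_2_seat below 0.008 m and horizontal distance between narrow_tray_sleeve and outlet_1_seat below 0.008 m and angle between the x axis of wide_tray and the x axis of outlet_2, either way round below 0.16 rad and angle between the x axis of narrow_tray and the x axis of outlet_1, either way round below 0.16 rad and height (world z) of each of wide_tray, narrow_tray below 0.005 m and angle between each of wide_tray, narrow_tray's own z axis and vertical below 0.06 rad and linear speed of each of wide_tray, narrow_tray below 0.01 m/s and distance of each of spool_clamp, finish_bottle, finger_plane from where it was at the start of the episode below 0.02 m); the robot touches nothing.
It fails at once if a tray is lifted more than 20 mm off the bench or tipped more than 0.25 rad (height (world z) of any of wide_tray, narrow_tray above 0.02 m or angle between any of wide_tray, narrow_tray's own z axis and vertical above 0.25 rad).
It fails at once if the bottle, the plane or the spool clamp is moved more than 20 mm or knocked over (distance of any of spool_clamp, finish_bottle, finger_plane from where it was at the start of the episode above 0.02 m or angle between any of spool_clamp, finish_bottle, finger_plane's own z axis and vertical above 0.5 rad).
It also fails if it takes over 72 s, if anything falls off the work surface, if the arm or the gripper's body presses on something with over 40 N, if the wrist force passes 120 N, or if a joint passes its speed limit or range.

### The arm

A 7-joint arm with a two-finger parallel gripper is mounted at the origin on the work surface. World frame = base frame: x ahead of the robot, y to its left, z up, the work surface at z = 0. Lengths are in m, angles in rad, forces in N, time in s.
With the tool pointing down it reaches from about 0.35 to 0.9 m from the base axis. Payload 7.2 kg.
Tool frame: the origin (TCP) lies midway between the tips of the shut fingers; the grasp point (between the pads) lies 19 mm behind it; z points along the fingers, y is the line along which they close (so a half turn about z gives the same grasp; the last joint's range is limited). The gripper opens to 88 mm and grips with 3 to 60 N. Pads are 20 mm wide; open, the fingers measure 115 mm over their backs; the gripper's body (75 mm by 178 mm) begins 61 mm behind the grasp point.
Start: joints at [-1.281, 0.411, -0.013, 1.596, 0.006, 1.134, -0.082], TCP at [0.219, 0.585, 0.223] pointing down, gripper open.
Joint ranges: [-2.95, 2.95], [-0.29, 1.99], [-1.47, 1.44], [0.14, 2.54], [-1.03, 4.17], [0.13, 1.85], [-2.86, 2.86]. Speed limits (rad/s): [2.39, 2.39, 3.01, 3.01, 3.14, 3.14, 3.14].

### API

Orientations are given as a unit quaternion [x, y, z, w].
In Python, from cell import monitor, camera, get_calibration, r gives the robot as it stands. The module is installed in compiled form; this text tells all that it offers.
- The arm moves only by the shell command python3 -m crank 'ROWS' [FORCE]. ROWS is JSON, a list of rows, each an object of numbers: "dx", "dy", "dz": the shift along the tool's x, y, z in mm; "wx", "wy", "wz": the turn, a rotation vector about the tool's x, y, z in rad; "jaw": the closure, from 0 (fully open) to 1 (shut). In form: [{"dx": .., "dy": .., "dz": .., "wx": .., "wy": .., "wz": .., "jaw": ..}, ...]. A call has 1 to 12 rows; each row shifts and turns the commanded pose from where the row before left it, along the tool's axes as they then stand; what a row does not reach is not made up. A row lasts 1/8 s, in which the tool goes at most 62.5 mm and 10.7 degrees, less where a joint would pass 70% of its speed; a pose out of reach is approached as far as the arm can. A call is refused whole if a number of a shift passes 62.5 or a number of a turn 0.188, either way. A call with a gripper value outside its range is refused whole. The fingers move at their own pace and stop on an object; FORCE is the grip in N (left out, the last holds). Time passes only in rows, so rows that do not move let the fingers close. It gives the time, the measured TCP pose, the force, the opening and the grip force at its end, in the units of the state.
- monitor.get_obs(): the state, without advancing time (a new reading comes with each control period).
- camera(name): name is "scene" or "top" or "wrist"; returns (picture, depth): 480x640x3 uint8, blue, green, red; 480x640 float32, m along the optical axis (not along the pixel's ray), 0 where there is no reading.
- get_calibration(name): a dict with "fovy" (degrees; the focal length in pixels is half the picture's height over the tangent of half this angle, whatever the lens; pixels are square), "cx", "cy" (the principal point, pixels), "rvec" (rotation vector, rad) and "tvec" (3), from world to camera coordinates, as OpenCV has them. Camera axes: x right, y down, z forward; pixel columns grow to the right and rows downward; lengths in m; the calibration is good to about 2 mm. A picture is of the moment at which its call begins: read the wrist's pose just before it. get_calibration takes no time and is no camera call; for the wrist camera it gives the pose at the moment of the call.
- r.sign_off(): hands the job in; it is judged then, once.
The state is a dict: "time": time; "qpos": joint angles; "qvel": joint speeds; "effort": joint torques, N m; "tool_pos": TCP position; "orientation": TCP orientation; "force": force on the tool from outside, world axes, zero at the start; "wrist_torque": the same for the moment, N m; "width": finger opening in m; "grasp_force": force on a finger pad.
Only numpy, scipy, OpenCV 4.12 (cv2) and the standard library are available. Lean on these libraries where they do the work, as an engineer would, in place of code of your own. Each camera call takes 0.05 s, during which the arm holds its last target. There are 200 camera calls.

## Working session

There is one attempt and no reset: what is moved stays moved. The work goes in short steps, Python scripts to look and compute and a shell command to move; the robot and the scene stay as the last step left them, time stands still between calls to the robot, and variables do not carry over. Pictures are saved under pics/ and viewed, at most 10 in all, crops included, and the job is handed in when it is done.

```bash
mkdir -p pics
cat > h.py <<'E'
import numpy as np, cv2
from cell import monitor, camera, get_calibration, r
def cal(n):
    c=get_calibration(n); f=240/np.tan(np.radians(c["fovy"])/2)
    R=cv2.Rodrigues(np.array(c["rvec"],float))[0]; t=np.array(c["tvec"],float).ravel()
    return f,c["cx"],c["cy"],R,t
def cloud(d,c):
    f,cx,cy,R,t=c; v,u=np.mgrid[:480,:640]
    P=np.stack([(u-cx)/f*d,(v-cy)/f*d,d],-1)
    W=(P-t)@R; W[d<=0]=np.nan; return W
def ray(u,v,z,c):
    f,cx,cy,R,t=c; o=-R.T@t; d=R.T@np.array([(u-cx)/f,(v-cy)/f,1]); return o+d*(z-o[2])/d[2]
E
python3 - <<'E'
from h import *
s=monitor.get_obs(); print({k:np.round(v,3).tolist() for k,v in s.items()})
for n in("scene","top"):
    c=cal(n); p,d=camera(n); cv2.imwrite(f"pics/{n}0.png",p); np.savez(f"{n}0.npz",p=p,d=d)
    print(n,c[0],-c[3].T@c[4], (d>0).mean())
E
```

```text
{'time': 0.0, 'qpos': [-1.281, 0.412, -0.013, 1.597, 0.006, 1.134, -0.082], 'qvel': [-0.0, 0.003, 0.0, -0.0, 0.0, 0.0, -0.001], 'effort': [-0.001, -58.795, 0.641, -29.108, -0.054, 0.018, 0.0], 'tool_pos': [0.219, 0.585, 0.222], 'orientation': [0.178, 0.984, -0.001, -0.0], 'force': [0.953, 0.773, 0.427], 'wrist_torque': [0.056, 0.026, -0.013], 'grasp_force': 0.0, 'width': 0.088}
scene 571.5380611993024 [ 1.49008312 -0.00941463  1.11191557] 0.995947265625
top 542.7646824100436 [ 0.36642668 -0.00718339  1.44120365] 0.9961100260416667
```

View pics/top0.png

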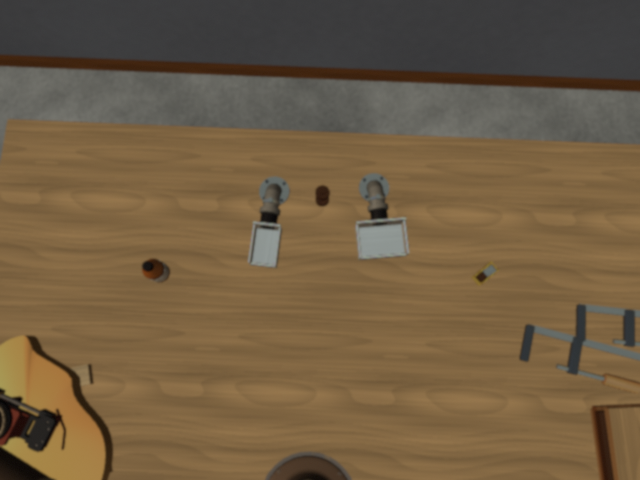

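View pics/scene0.png

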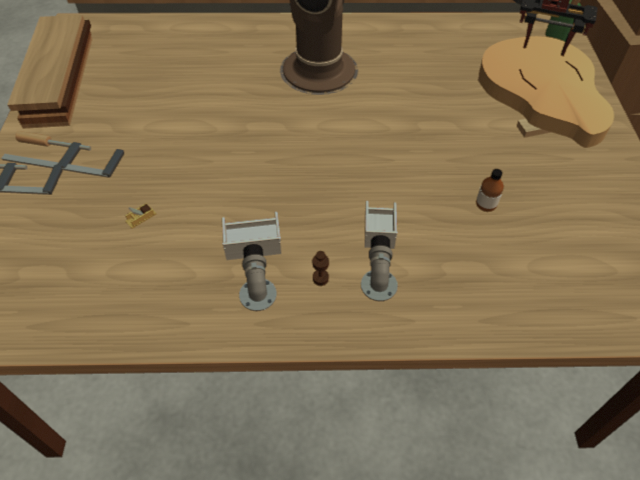

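The top view shows the narrow tray at about (265,244) on the left outlet, so that is outlet 2. The wide tray is at (382,238) on the right outlet, outlet 1. The clamp is at (322,195), the bottle at (153,270) and the plane at (485,272). The scene view agrees.

Run:
```python
from h import *
z=np.load("top0.npz"); p,d=z["p"],z["d"]; c=cal("top"); W=cloud(d,c)
bench=W[300:330,250:350,2]; print("bench z",np.nanmedian(bench))
def comp(name,u0,u1,v0,v1,zlo,zhi):
    m=np.zeros(d.shape,bool); m[v0:v1,u0:u1]=True
    m&=(W[...,2]>zlo)&(W[...,2]<zhi); Q=W[m][:,:2]
    r_=cv2.minAreaRect((Q*1000).astype(np.float32)); print(name,len(Q),Q.mean(0).round(4),Q.min(0).round(3),Q.max(0).round(3),np.round(r_[0],1),np.round(r_[1],1),round(r_[2],1))
hs=dict(narrow=(240,290,218,275),wide=(345,420,214,268))
for n,b in hs.items(): comp(n,*b,.015,.075)
comp("out2",255,295,170,219,.035,.08);comp("out1",355,395,170,214,.035,.08)
comp("out2fl",255,295,170,207,.003,.08);comp("out1fl",355,395,170,203,.003,.08)
comp("clamp",310,335,180,212,.02,.2);comp("bottle",135,175,250,290,.02,.2);comp("plane",470,500,255,285,.008,.2)
# tray aluminium colour mask
hsv=cv2.cvtColor(p,cv2.COLOR_BGR2HSV)
for n,(u0,u1,v0,v1) in hs.items():
    m=np.zeros(d.shape,np.uint8); m[v0:v1,u0:u1]=((hsv[...,1]<60)&(hsv[...,2]>110))[v0:v1,u0:u1]
    k=max(cv2.findContours(m,0,2)[0],key=cv2.contourArea); rr=cv2.minAreaRect(k)
    print(n,"px",np.round(rr[0],1),np.round(rr[1],1),round(rr[2],1)," corners z=.049:",[ray(*q,.049,c)[:2].round(3).tolist() for q in cv2.boxPoints(rr)])
big=cv2.resize(p[165:280,235:425],None,fx=4,fy=4,interpolation=cv2.INTER_CUBIC); cv2.imwrite("pics/crop.png",big)
```

```text
bench z -0.0003846123499167952
narrow 536 [0.657  0.1425] [0.585 0.103] [0.713 0.183] [650.4 142.6] [ 74.3 127.6] 86.3
wide 700 [ 0.6862 -0.1653] [ 0.616 -0.234] [ 0.735 -0.095] [ 680.6 -163.9] [115.9 132.9] 7.2
out2 515 [0.75   0.1334] [0.707 0.109] [0.804 0.163] [755.3 137.7] [96.3 53.7] 3.4
out1 484 [ 0.7727 -0.149 ] [ 0.732 -0.178] [ 0.83  -0.127] [ 780.9 -152.4] [97.7 51. ] 0.8
out2fl 792 [0.7926 0.1294] [0.738 0.073] [0.859 0.185] [798.1 128.3] [119.7 108.4] 2.9
out1fl 754 [ 0.8128 -0.1438] [ 0.761 -0.201] [ 0.871 -0.092] [ 815.6 -147.5] [108.5 108.4] 1.4
clamp 181 [ 0.7757 -0.0026] [ 0.761 -0.019] [0.797 0.015] [779.3  -1.9] [36.8 34.2] 2.2
bottle 480 [0.5556 0.4117] [0.533 0.393] [0.586 0.445] [558.9 417.5] [48.4 53.8] 71.9
plane 261 [ 0.5912 -0.4414] [ 0.561 -0.479] [ 0.642 -0.408] [ 603.1 -447.6] [55.2 92.7] 71.7
narrow px [263.8 244. ] [28.4 43.5] 7.1  corners z=.049: [[0.584, 0.184], [0.7, 0.177], [0.693, 0.102], [0.578, 0.11]]
wide px [381.6 237.9] [38.6 51.5] 85.0  corners z=.049: [[0.71, -0.091], [0.728, -0.227], [0.625, -0.236], [0.608, -0.103]]
```

View pics/crop.png

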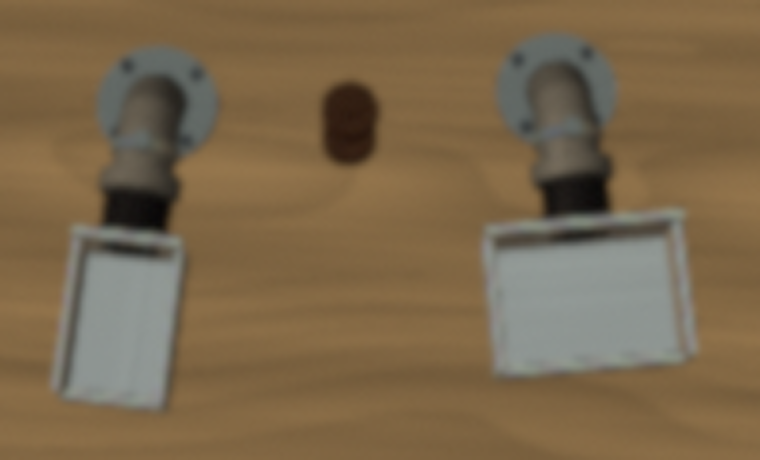

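```bash
cat >> h.py <<'E'
from scipy.spatial.transform import Rotation as Rot
def pose():
    s=monitor.get_obs(); R=Rot.from_quat(s["orientation"]).as_matrix()
    return np.array(s["tool_pos"]),R,s
def yaw(R): return np.arctan2(R[1,1],R[0,1])   # tool y axis heading
def go(x,y,z,yw=None):
    p,R,s=pose(); 
    if yw is None: yw=yaw(R)
    c_,s_=np.cos(yw),np.sin(yw)
    Rt=np.array([[-s_,c_,0],[c_,s_,0],[0,0,-1]])
    v=Rot.from_matrix(R.T@Rt).as_rotvec()
    print("t%.2f at"%s["time"],p.round(4),"yaw %.3f"%yaw(R),"turn",v.round(3),"then shift mm",(Rt.T@(np.array([x,y,z])-p)*1000).round(1))
def st():
    p,R,s=pose(); print("t%.2f"%s["time"],p.round(4),"yaw %.3f"%yaw(R),"tilt",R[:,2].round(3),"F",np.round(s["force"],1),"w %.4f g %.1f"%(s["width"],s["grasp_force"]))
E
python3 - <<'E'
from h import *
p,R,s=pose(); f,cx,cy,Rc,t=cal("wrist"); print(f,(R.T@(-Rc.T@t-p)).round(3),(R.T@Rc.T@[0,0,1]).round(3),(R.T@Rc.T@[1,0,0]).round(3))
go(.5,.14,.25,-.07)
E
python3 -m crank '[{"wz":0.183},{"wz":0.183},{"wz":0.183},{"wz":0.183},{"wz":0.183},{"wz":0.183},{"wz":0.183}]'
python3 -c "
from h import *
go(.5,.14,.25,-.07)"
```

```text
386.4718425625529 [ 0.086  0.001 -0.162] [-0.306 -0.     0.952] [-0.  1.  0.]
t0.10 at [0.2187 0.585  0.2219] yaw 1.213 turn [-1.000e-03  1.000e-03  1.283e+00] then shift mm [-424.2  311.7  -28.1]
t0.10 at [0.2187 0.585  0.2219] yaw 1.213 turn [-1.000e-03  1.000e-03  1.283e+00] then shift mm [-424.2  311.7  -28.1]invalid input
```

```bash
python3 -m crank '[{"dx":0,"dy":0,"dz":0,"wx":0,"wy":0,"wz":0.183,"jaw":0},{"dx":0,"dy":0,"dz":0,"wx":0,"wy":0,"wz":0.183,"jaw":0},{"dx":0,"dy":0,"dz":0,"wx":0,"wy":0,"wz":0.183,"jaw":0},{"dx":0,"dy":0,"dz":0,"wx":0,"wy":0,"wz":0.183,"jaw":0},{"dx":0,"dy":0,"dz":0,"wx":0,"wy":0,"wz":0.183,"jaw":0},{"dx":0,"dy":0,"dz":0,"wx":0,"wy":0,"wz":0.183,"jaw":0},{"dx":0,"dy":0,"dz":0,"wx":0,"wy":0,"wz":0.183,"jaw":0}]'
python3 -c "
from h import *
go(.55,.06,.30,-.07)"
```

```text
time: 0.98
tool_pos: [0.2187, 0.5851, 0.2222]
orientation: [0.733, 0.68, -0.0, 0.0]
force: [-0.6, 0.0, 0.1]
width: 0.0877
grasp_force: 0.0
t0.97 at [0.2187 0.5851 0.2222] yaw -0.074 turn [-0.     0.001 -0.004] then shift mm [-500.7  367.2  -77.8]
```

```bash
python3 -m crank '[{"dx":-50,"dy":44,"dz":-6,"wx":0,"wy":0,"wz":0,"jaw":0},{"dx":-50,"dy":44,"dz":-6,"wx":0,"wy":0,"wz":0,"jaw":0},{"dx":-50,"dy":44,"dz":-6,"wx":0,"wy":0,"wz":0,"jaw":0},{"dx":-50,"dy":44,"dz":-6,"wx":0,"wy":0,"wz":0,"jaw":0},{"dx":-50,"dy":44,"dz":-6,"wx":0,"wy":0,"wz":0,"jaw":0},{"dx":-50,"dy":44,"dz":-6,"wx":0,"wy":0,"wz":0,"jaw":0},{"dx":-50,"dy":44,"dz":-6,"wx":0,"wy":0,"wz":0,"jaw":0},{"dx":-50,"dy":44,"dz":-6,"wx":0,"wy":0,"wz":0,"jaw":0},{"dx":-50,"dy":44,"dz":-6,"wx":0,"wy":0,"wz":0,"jaw":0},{"dx":-50,"dy":44,"dz":-6,"wx":0,"wy":0,"wz":0,"jaw":0},{"dx":0,"dy":0,"dz":0,"wx":0,"wy":0,"wz":0,"jaw":0},{"dx":0,"dy":0,"dz":0,"wx":0,"wy":0,"wz":0,"jaw":0}]'
python3 - <<'E'
from h import *
st(); c=cal("wrist"); p,d=camera("wrist"); cv2.imwrite("pics/w1.png",p); np.savez("w1.npz",p=p,d=d,c=np.array(c,dtype=object),allow_pickle=True)
W=cloud(d,c); print("bench",np.nanmedian(W[...,2]))
for n,(y0,y1) in dict(narrow=(.08,.22),wide=(-.25,-.07)).items():
    for lab,lo,hi,xm in(("all",.015,.08,.9),):
        m=(W[...,2]>lo)&(W[...,2]<hi)&(W[...,1]>y0)&(W[...,1]<y1)&(W[...,0]>.5)
        Q=W[m]; print(n,len(Q),Q.min(0).round(3),Q.max(0).round(3))
E
```

```text
time: 2.48
tool_pos: [0.597, 0.0916, 0.2781]
orientation: [0.731, 0.683, -0.0, -0.001]
force: [1.0, 0.7, -0.1]
width: 0.0873
grasp_force: 0.0
t2.48 [0.597  0.0916 0.2781] yaw -0.068 tilt [-0.001  0.    -1.   ] F [ 1.   0.7 -0.1] w 0.0873 g 0.0
bench 0.0005970230613573039
narrow 7670 [0.581 0.103 0.015] [0.809 0.183 0.067]
wide 3406 [ 0.612 -0.235  0.015] [ 0.826 -0.094  0.067]
```

View pics/w1.png

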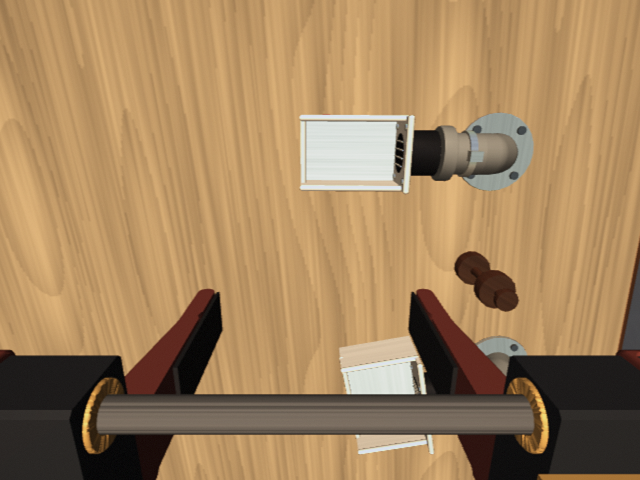

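The wrist view shows the narrow tray at u 300–414, v 115–190, with its outlet's flange centred near (497,151). The wide tray, around (385,395), is partly hidden by the fingers. I'll fit the narrow tray's walls from depth.

```bash
cat >> h.py <<'E'
def fit(W,x0,x1,y0,y1,L,B,x_off,verbose=1):
    """tray pose from side wall rims (z .043-.052) and back rim; returns centre,yaw"""
    b=(W[...,0]>x0)&(W[...,0]<x1)&(W[...,1]>y0)&(W[...,1]<y1)
    rim=W[b&(W[...,2]>.045)&(W[...,2]<.053)][:,:2]; back=W[b&(W[...,2]>.061)&(W[...,2]<.069)][:,:2]
    lip=W[b&(W[...,2]>.021)&(W[...,2]<.028)][:,:2]
    tr=W[b&(W[...,2]>.001)&(W[...,2]<.07)][:,:2]
    def line(P):
        vx,vy,a,c=cv2.fitLine((P*1000).astype(np.float32),cv2.DIST_HUBER,0,.01,.01).ravel(); return np.array([a,c])/1000,np.arctan2(vy,vx)
    return rim,back,lip,tr,line
E
python3 - <<'E'
from h import *
z=np.load("w1.npz",allow_pickle=True); d,p=z["d"],z["p"]; c=tuple(z["c"]); W=cloud(d,c)
def an(x0,x1,y0,y1,ym):
    rim,back,lip,tr,line=fit(W,x0,x1,y0,y1,0,0,0)
    for s in(1,-1):
        q=rim[(rim[:,1]-ym)*s>.025]
        if len(q)>30: o,a=line(q); a=(a+np.pi/2)%np.pi-np.pi/2; print("side",s,len(q),o.round(4),"ang %.3f"%a, "x",q[:,0].min().round(4),q[:,0].max().round(4),"y",q[:,1].min().round(4),q[:,1].max().round(4))
    for n,q in(("back",back),("lip",lip)):
        if len(q)>20: o,a=line(q); print(n,len(q),o.round(4),"normal %.3f"%(a%np.pi-np.pi/2),q.min(0).round(4),q.max(0).round(4))
print("narrow");an(.56,.72,.08,.22,.143)
print("wide");an(.59,.745,-.26,-.07,-.164)
# flanges: grey-blue low saturation at z 2..12mm
hsv=cv2.cvtColor(p,cv2.COLOR_BGR2HSV)
for n,y in(("f2",.13),("f1",-.145)):
    m=(W[...,0]>.72)&(abs(W[...,1]-y)<.08)&(W[...,2]<.015)&(hsv[...,1]<60)&(hsv[...,2]>80)
    Q=W[m]; 
    if len(Q)>20:
        (a,b),r_=cv2.minEnclosingCircle((Q[:,:2]*1000).astype(np.float32)); print(n,len(Q),a,b,r_,"z",np.median(Q[:,2]))
E
```

```text
narrow
side 1 708 [0.629  0.1777] ang -0.070 x 0.5863 0.6906 y 0.1691 0.1833
side -1 601 [0.6326 0.1101] ang -0.074 x 0.5808 0.6845 y 0.1029 0.1179
back 496 [0.6875 0.1409] normal -0.075 [0.6823 0.1037] [0.6928 0.1761]
lip 553 [0.607  0.1386] normal 1.261 [0.5809 0.1078] [0.6883 0.1779]
wide
side 1 440 [ 0.6612 -0.1004] ang 0.130 x 0.6119 0.7212 y -0.1389 -0.0937
side -1 358 [ 0.6725 -0.2258] ang 0.134 x 0.6279 0.716 y -0.2351 -0.2092
back 257 [ 0.7081 -0.1478] normal 0.128 [ 0.699  -0.2232] [ 0.7205 -0.0935]
lip 464 [ 0.6448 -0.1542] normal -0.161 [ 0.612  -0.2319] [ 0.7208 -0.0942]
f2 2209 797.7459106445312 130.37210083007812 43.53260803222656 z 0.0062598607409691445
f1 687 790.0550537109375 -137.43063354492188 68.40361785888672 z 0.006376578296263654
```

```bash
python3 -m crank '[{"dx":18.2,"dy":-5,"dz":30,"wx":0,"wy":0,"wz":0.005,"jaw":0},{"dx":18.2,"dy":-5,"dz":40,"wx":0,"wy":0,"wz":0,"jaw":0},{"dx":18.2,"dy":-5,"dz":40,"wx":0,"wy":0,"wz":0,"jaw":0},{"dx":0,"dy":0,"dz":40,"wx":0,"wy":0,"wz":0,"jaw":0},{"dx":0,"dy":0,"dz":30,"wx":0,"wy":0,"wz":0,"jaw":0},{"dx":0,"dy":0,"dz":0,"wx":0,"wy":0,"wz":0,"jaw":0}]' 30 >/dev/null
python3 - <<'E'
from h import *
st(); go(.5857,.1472,.007,-.073)
c=cal("wrist"); p,d=camera("wrist"); cv2.imwrite("pics/w2.png",p); W=cloud(d,c)
b=(W[...,0]>.5)&(W[...,0]<.60)&(W[...,1]>.08)&(W[...,1]<.2)&(W[...,2]>.018)&(W[...,2]<.030)
Q=W[b]; print(len(Q), Q.min(0),Q.max(0),np.median(Q,0))
E
```

```text
t3.27 [0.5838 0.1485 0.0967] yaw -0.070 tilt [-0.005 -0.001 -1.   ] F [-0.7  0.3  1. ] w 0.0877 g 0.0
t3.27 at [0.5838 0.1485 0.0967] yaw -0.070 turn [-0.005  0.001  0.003] then shift mm [-1.1  2.  89.7]
1059 [0.58118149 0.1118961  0.01803432] [0.59996272 0.18419476 0.02996293] [0.5868271  0.14232025 0.02461166]
```

View pics/w2.png

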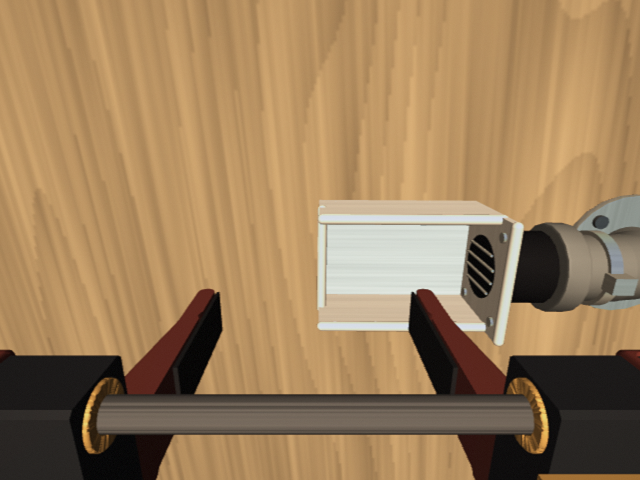

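The lip, at u≈322, lies midway between the two fingers. I'll go down and grip it.

```bash
python3 -m crank '[{"dx":-1,"dy":2,"dz":30,"wx":0,"wy":0,"wz":0.003,"jaw":0},{"dx":0,"dy":0,"dz":30,"wx":0,"wy":0,"wz":0,"jaw":0},{"dx":0,"dy":0,"dz":20,"wx":0,"wy":0,"wz":0,"jaw":0},{"dx":0,"dy":0,"dz":8,"wx":0,"wy":0,"wz":0,"jaw":0},{"dx":0,"dy":0,"dz":0,"wx":0,"wy":0,"wz":0,"jaw":0}]' 30
python3 -m crank '[{"dx":0,"dy":0,"dz":0,"wx":0,"wy":0,"wz":0,"jaw":0.5},{"dx":0,"dy":0,"dz":0,"wx":0,"wy":0,"wz":0,"jaw":0.8},{"dx":0,"dy":0,"dz":0,"wx":0,"wy":0,"wz":0,"jaw":1},{"dx":0,"dy":0,"dz":0,"wx":0,"wy":0,"wz":0,"jaw":1},{"dx":0,"dy":0,"dz":0,"wx":0,"wy":0,"wz":0,"jaw":1},{"dx":0,"dy":0,"dz":0,"wx":0,"wy":0,"wz":0,"jaw":1},{"dx":0,"dy":0,"dz":0,"wx":0,"wy":0,"wz":0,"jaw":1}]' 30
python3 -c "
from h import *
st()"
```

```text
time: 3.95
tool_pos: [0.5885, 0.1458, 0.0111]
orientation: [0.733, 0.68, 0.0, 0.0]
force: [0.2, -0.2, 0.2]
width: 0.0878
grasp_force: 0.0
time: 4.82
tool_pos: [0.5883, 0.1456, 0.0107]
orientation: [0.733, 0.68, -0.0, 0.0]
force: [0.1, -0.1, -0.6]
width: 0.0211
grasp_force: 0.0
t4.83 [0.5883 0.1456 0.0107] yaw -0.076 tilt [-0. -0. -1.] F [ 0.1 -0.1 -0.6] w 0.0211 g 0.0
```

```bash
python3 -m crank '[{"dx":0,"dy":-1,"dz":2,"wx":0,"wy":0,"wz":0,"jaw":1},{"dx":0,"dy":0,"dz":0,"wx":0,"wy":0,"wz":0,"jaw":1},{"dx":0,"dy":0,"dz":0,"wx":0,"wy":0,"wz":0,"jaw":1},{"dx":0,"dy":0,"dz":0,"wx":0,"wy":0,"wz":0,"jaw":1}]' 30
python3 -c "
from h import *
st()"
```

```text
time: 5.32
tool_pos: [0.5871, 0.1457, 0.0086]
orientation: [0.733, 0.68, -0.0, -0.0]
force: [0.5, 0.3, -1.5]
width: 0.0035
grasp_force: 30.0
t5.33 [0.5871 0.1457 0.0086] yaw -0.076 tilt [-0. -0. -1.] F [ 0.5  0.3 -1.5] w 0.0035 g 30.0
```

```bash
python3 -m crank '[{"dx":0,"dy":-8,"dz":0,"wx":0,"wy":0,"wz":0,"jaw":1},{"dx":0,"dy":-12,"dz":0,"wx":0,"wy":0,"wz":0,"jaw":1},{"dx":0,"dy":-12,"dz":0,"wx":0,"wy":0,"wz":0,"jaw":1},{"dx":0,"dy":-12,"dz":0,"wx":0,"wy":0,"wz":0,"jaw":1},{"dx":0,"dy":-12,"dz":0,"wx":0,"wy":0,"wz":0,"jaw":1},{"dx":0,"dy":-8,"dz":0,"wx":0,"wy":0,"wz":0,"jaw":1},{"dx":0,"dy":0,"dz":0,"wx":0,"wy":0,"wz":0,"jaw":1}]' 30
python3 -c "
from h import *
st();go(.6,0,.008,0)"
```

```text
time: 6.2
tool_pos: [0.5222, 0.1508, 0.0086]
orientation: [0.733, 0.68, -0.001, -0.001]
force: [-1.9, 0.9, -1.4]
width: 0.0035
grasp_force: 30.0
t6.20 [0.5222 0.1508 0.0086] yaw -0.075 tilt [-0.002  0.    -1.   ] F [-1.9  0.9 -1.4] w 0.0035 g 30.0
t6.20 at [0.5222 0.1508 0.0086] yaw -0.075 turn [-0.002 -0.    -0.075] then shift mm [-150.8   77.8    0.6]
```

```bash
python3 -m crank '[{"dx":-10,"dy":0,"dz":0,"wx":0,"wy":0,"wz":-0.015,"jaw":1},{"dx":-20,"dy":0,"dz":0,"wx":0,"wy":0,"wz":-0.015,"jaw":1},{"dx":-20,"dy":0,"dz":0,"wx":0,"wy":0,"wz":-0.015,"jaw":1},{"dx":-20,"dy":0,"dz":0,"wx":0,"wy":0,"wz":-0.015,"jaw":1},{"dx":-20,"dy":0,"dz":0,"wx":0,"wy":0,"wz":-0.015,"jaw":1},{"dx":-20,"dy":0,"dz":0,"wx":0,"wy":0,"wz":0,"jaw":1},{"dx":-20,"dy":0,"dz":0,"wx":0,"wy":0,"wz":0,"jaw":1},{"dx":-18,"dy":0,"dz":0,"wx":0,"wy":0,"wz":0,"jaw":1},{"dx":0,"dy":0,"dz":0,"wx":0,"wy":0,"wz":0,"jaw":1}]' 30
python3 -c "
from h import *
st();go(.6,0,.008,0)"
```

```text
time: 7.32
tool_pos: [0.5196, 0.0002, 0.0088]
orientation: [0.709, 0.706, -0.0, 0.0]
force: [0.4, -0.3, -3.4]
width: 0.0036
grasp_force: 30.0
t7.33 [5.196e-01 2.000e-04 8.800e-03] yaw -0.004 tilt [ 0.    -0.001 -1.   ] F [ 0.4 -0.3 -3.4] w 0.0036 g 30.0
t7.33 at [5.196e-01 2.000e-04 8.800e-03] yaw -0.004 turn [ 0.     0.001 -0.004] then shift mm [-0.2 80.4  0.8]
```

```bash
python3 -m crank '[{"dx":0,"dy":10,"dz":0,"wx":0,"wy":0,"wz":0,"jaw":1},{"dx":0,"dy":16,"dz":0,"wx":0,"wy":0,"wz":0,"jaw":1},{"dx":0,"dy":16,"dz":0,"wx":0,"wy":0,"wz":0,"jaw":1},{"dx":0,"dy":16,"dz":0,"wx":0,"wy":0,"wz":0,"jaw":1},{"dx":0,"dy":16,"dz":0,"wx":0,"wy":0,"wz":0,"jaw":1},{"dx":0,"dy":8,"dz":0,"wx":0,"wy":0,"wz":0,"jaw":1},{"dx":0,"dy":0,"dz":0,"wx":0,"wy":0,"wz":0,"jaw":1},{"dx":0,"dy":0,"dz":0,"wx":0,"wy":0,"wz":0,"jaw":0},{"dx":0,"dy":0,"dz":0,"wx":0,"wy":0,"wz":0,"jaw":0},{"dx":0,"dy":0,"dz":0,"wx":0,"wy":0,"wz":0,"jaw":0},{"dx":0,"dy":0,"dz":0,"wx":0,"wy":0,"wz":0,"jaw":0},{"dx":0,"dy":0,"dz":0,"wx":0,"wy":0,"wz":0,"jaw":0}]' 30
python3 -m crank '[{"dx":0,"dy":0,"dz":0,"wx":0,"wy":0,"wz":0,"jaw":0},{"dx":0,"dy":0,"dz":0,"wx":0,"wy":0,"wz":0,"jaw":0},{"dx":0,"dy":0,"dz":0,"wx":0,"wy":0,"wz":0,"jaw":0},{"dx":0,"dy":0,"dz":-20,"wx":0,"wy":0,"wz":0,"jaw":0},{"dx":0,"dy":0,"dz":-50,"wx":0,"wy":0,"wz":0,"jaw":0},{"dx":0,"dy":0,"dz":-50,"wx":0,"wy":0,"wz":0,"jaw":0},{"dx":0,"dy":0,"dz":-30,"wx":0,"wy":0,"wz":0,"jaw":0},{"dx":0,"dy":0,"dz":0,"wx":0,"wy":0,"wz":0,"jaw":0}]' 30
python3 - <<'E'
from h import *
st(); go(.6221,-.1689,.11,.131)
E
```

```text
time: 8.82
tool_pos: [0.6016, 0.0026, 0.0088]
orientation: [0.707, 0.707, 0.0, 0.0]
force: [0.2, 0.9, 0.3]
width: 0.0506
grasp_force: 0.0
time: 9.82
tool_pos: [0.6033, 0.0024, 0.1627]
orientation: [0.708, 0.707, 0.003, 0.002]
force: [-0.3, 0.3, -0.4]
width: 0.0876
grasp_force: 0.0
t9.82 [0.6033 0.0024 0.1627] yaw -0.001 tilt [ 0.006  0.001 -1.   ] F [-0.3  0.3 -0.4] w 0.0876 g 0.0
t9.82 at [0.6033 0.0024 0.1627] yaw -0.001 turn [ 0.006 -0.001 -0.132] then shift mm [-172.3   -3.8   52.7]
```

```bash
python3 -m crank '[{"dx":0,"dy":0,"dz":0,"wx":0,"wy":0,"wz":-0.13,"jaw":0},{"dx":-43,"dy":-1,"dz":0,"wx":0,"wy":0,"wz":0,"jaw":0},{"dx":-43,"dy":-1,"dz":0,"wx":0,"wy":0,"wz":0,"jaw":0},{"dx":-43,"dy":-1,"dz":20,"wx":0,"wy":0,"wz":0,"jaw":0},{"dx":-43,"dy":-1,"dz":30,"wx":0,"wy":0,"wz":0,"jaw":0},{"dx":0,"dy":0,"dz":0,"wx":0,"wy":0,"wz":0,"jaw":0}]' 30 >/dev/null
python3 - <<'E'
from h import *
st(); go(.6221,-.1689,.008,.131)
c=cal("wrist"); p,d=camera("wrist"); W=cloud(d,c)
n=np.array([np.cos(.131),np.sin(.131)]); t=np.array([-n[1],n[0]])
D=W[...,:2]-np.array([.6221,-.1689]); a=D@n; l=D@t; z=W[...,2]
m=(abs(a)<.012)&(l>.0)&(l<.055)&(z>.02)&(z<.03); print("lip",m.sum(),"a",np.median(a[m]),"slope",np.polyfit(l[m],a[m],1))
m=(a>.01)&(a<.08)&(l>.05)&(l<.08)&(z>.045)&(z<.053); print("side",m.sum(),"l (exp .0635)",np.median(l[m]),np.polyfit(a[m],l[m],1))
m=(a>.07)&(a<.1)&(l>.0)&(z>.061)&(z<.07); print("back",m.sum(),"a (exp .088)",np.median(a[m]))
E
```

```text
t10.57 [ 0.6168 -0.1729  0.1059] yaw 0.123 tilt [-0.005 -0.002 -1.   ] F [-0.5 -0.1 -0.3] w 0.0875 g 0.0
t10.57 at [ 0.6168 -0.1729  0.1059] yaw 0.123 turn [-0.006  0.001 -0.008] then shift mm [ 3.2  5.8 97.9]
lip 783 a 0.00040861814585694585 slope [0.00757006 0.00031344]
side 1357 l (exp .0635) 0.06150101617153244 [-0.00483326  0.06166945]
back 1662 a (exp .088) 0.08808802737025807
```

```bash
python3 -m crank '[{"dx":2,"dy":5,"dz":30,"wx":0,"wy":0,"wz":-0.006,"jaw":0},{"dx":0,"dy":0,"dz":32,"wx":0,"wy":0,"wz":0,"jaw":0},{"dx":0,"dy":0,"dz":24,"wx":0,"wy":0,"wz":0,"jaw":0},{"dx":0,"dy":0,"dz":12,"wx":0,"wy":0,"wz":0,"jaw":0},{"dx":0,"dy":0,"dz":0,"wx":0,"wy":0,"wz":0,"jaw":0}]' 30
python3 -c "
from h import *
go(.6221,-.1689,.008,.131)"
```

```text
time: 11.25
tool_pos: [0.6244, -0.1648, 0.0106]
orientation: [0.657, 0.754, -0.0, -0.0]
force: [-0.2, 0.1, 0.2]
width: 0.0878
grasp_force: 0.0
t11.25 at [ 0.6244 -0.1648  0.0106] yaw 0.136 turn [-0.001 -0.001  0.005] then shift mm [-3.8 -2.8  2.6]
```

```bash
python3 -m crank '[{"dx":-4.5,"dy":-2.4,"dz":2,"wx":0,"wy":0,"wz":0.005,"jaw":0},{"dx":0,"dy":0,"dz":0,"wx":0,"wy":0,"wz":0,"jaw":0.5},{"dx":0,"dy":0,"dz":0,"wx":0,"wy":0,"wz":0,"jaw":1},{"dx":0,"dy":0,"dz":0,"wx":0,"wy":0,"wz":0,"jaw":1},{"dx":0,"dy":0,"dz":0,"wx":0,"wy":0,"wz":0,"jaw":1},{"dx":0,"dy":0,"dz":0,"wx":0,"wy":0,"wz":0,"jaw":1},{"dx":0,"dy":0,"dz":0,"wx":0,"wy":0,"wz":0,"jaw":1},{"dx":0,"dy":0,"dz":0,"wx":0,"wy":0,"wz":0,"jaw":1},{"dx":0,"dy":0,"dz":0,"wx":0,"wy":0,"wz":0,"jaw":1},{"dx":0,"dy":0,"dz":0,"wx":0,"wy":0,"wz":0,"jaw":1},{"dx":0,"dy":0,"dz":0,"wx":0,"wy":0,"wz":0,"jaw":1}]' 30
python3 -c "
from h import *
st();go(.46,-.19,.0085,.131)"
```

```text
time: 12.62
tool_pos: [0.6229, -0.1706, 0.0087]
orientation: [0.66, 0.752, 0.0, 0.0]
force: [1.5, -0.6, -1.1]
width: 0.0037
grasp_force: 30.0
t12.62 [ 0.6229 -0.1706  0.0087] yaw 0.130 tilt [ 0. -0. -1.] F [ 1.5 -0.6 -1.1] w 0.0037 g 30.0
t12.62 at [ 0.6229 -0.1706  0.0087] yaw 0.130 turn [ 0.     0.    -0.001] then shift mm [   2.1 -164.1    0.2]
```

```bash
python3 -m crank '[{"dx":0,"dy":-8,"dz":0,"wx":0,"wy":0,"wz":0,"jaw":1},{"dx":0,"dy":-12,"dz":0,"wx":0,"wy":0,"wz":0,"jaw":1},{"dx":0,"dy":-12,"dz":0,"wx":0,"wy":0,"wz":0,"jaw":1},{"dx":0,"dy":-15,"dz":0,"wx":0,"wy":0,"wz":0,"jaw":1},{"dx":0,"dy":-16,"dz":0,"wx":0,"wy":0,"wz":0,"jaw":1},{"dx":0,"dy":-18,"dz":0,"wx":0,"wy":0,"wz":0,"jaw":1},{"dx":0,"dy":-18,"dz":0,"wx":0,"wy":0,"wz":0,"jaw":1},{"dx":0,"dy":-18,"dz":0,"wx":0,"wy":0,"wz":0,"jaw":1},{"dx":0,"dy":-18,"dz":0,"wx":0,"wy":0,"wz":0,"jaw":1},{"dx":0,"dy":-18,"dz":0,"wx":0,"wy":0,"wz":0,"jaw":1},{"dx":0,"dy":-10,"dz":0,"wx":0,"wy":0,"wz":0,"jaw":1},{"dx":0,"dy":0,"dz":0,"wx":0,"wy":0,"wz":0,"jaw":1}]' 30
python3 -c "
from h import *
st();go(.455,.157,.0085,-.074)"
```

```text
time: 14.12
tool_pos: [0.4589, -0.192, 0.0087]
orientation: [0.66, 0.751, -0.001, -0.001]
force: [-4.6, -1.9, 3.2]
width: 0.0038
grasp_force: 30.0
t14.12 [ 0.4589 -0.192   0.0087] yaw 0.129 tilt [-0.003  0.001 -1.   ] F [-4.6 -1.9  3.2] w 0.0038 g 30.0
t14.12 at [ 0.4589 -0.192   0.0087] yaw 0.129 turn [-0.003 -0.001  0.203] then shift mm [ 3.477e+02 -2.970e+01  2.000e-01]
```

```bash
python3 -m crank '[{"dx":5,"dy":0,"dz":0,"wx":0,"wy":0,"wz":0.02,"jaw":1},{"dx":10,"dy":-2,"dz":0,"wx":0,"wy":0,"wz":0.04,"jaw":1},{"dx":10,"dy":-2,"dz":0,"wx":0,"wy":0,"wz":0.04,"jaw":1},{"dx":10,"dy":-2,"dz":0,"wx":0,"wy":0,"wz":0.04,"jaw":1},{"dx":10,"dy":-2,"dz":0,"wx":0,"wy":0,"wz":0.04,"jaw":1},{"dx":15,"dy":-2,"dz":0,"wx":0,"wy":0,"wz":0.023,"jaw":1},{"dx":25,"dy":-2,"dz":0,"wx":0,"wy":0,"wz":0,"jaw":1},{"dx":25,"dy":-2,"dz":0,"wx":0,"wy":0,"wz":0,"jaw":1},{"dx":25,"dy":-2,"dz":0,"wx":0,"wy":0,"wz":0,"jaw":1},{"dx":25,"dy":-2,"dz":0,"wx":0,"wy":0,"wz":0,"jaw":1},{"dx":25,"dy":-2,"dz":0,"wx":0,"wy":0,"wz":0,"jaw":1},{"dx":15,"dy":-1,"dz":0,"wx":0,"wy":0,"wz":0,"jaw":1}]' 30
python3 -c "
from h import *
st();go(.458,.157,.0085,-.074)"
```

```text
time: 15.62
tool_pos: [0.4489, 0.0096, 0.0087]
orientation: [0.732, 0.681, 0.0, 0.0]
force: [0.2, -2.3, -2.3]
width: 0.0037
grasp_force: 30.0
t15.62 [0.4489 0.0096 0.0087] yaw -0.072 tilt [ 0.001 -0.    -1.   ] F [ 0.2 -2.3 -2.3] w 0.0037 g 30.0
t15.62 at [0.4489 0.0096 0.0087] yaw -0.072 turn [0.001 0.    0.002] then shift mm [147.6  -1.8   0.2]
```

```bash
python3 -m crank '[{"dx":12,"dy":0,"dz":0,"wx":0,"wy":0,"wz":0.002,"jaw":1},{"dx":25,"dy":0,"dz":0,"wx":0,"wy":0,"wz":0,"jaw":1},{"dx":25,"dy":0,"dz":0,"wx":0,"wy":0,"wz":0,"jaw":1},{"dx":25,"dy":0,"dz":0,"wx":0,"wy":0,"wz":0,"jaw":1},{"dx":25,"dy":0,"dz":0,"wx":0,"wy":0,"wz":0,"jaw":1},{"dx":22,"dy":0,"dz":0,"wx":0,"wy":0,"wz":0,"jaw":1},{"dx":13,"dy":0,"dz":0,"wx":0,"wy":0,"wz":0,"jaw":1},{"dx":0,"dy":0,"dz":0,"wx":0,"wy":0,"wz":0,"jaw":1}]' 30
python3 - <<'E'
from h import *
st();go(.560,.1494,.0085,-.075)
c=cal("top"); p,d=camera("top"); cv2.imwrite("pics/t1.png",cv2.resize(p[150:330,180:440],None,fx=3,fy=3,interpolation=cv2.INTER_CUBIC))
c=cal("wrist"); p,d=camera("wrist"); cv2.imwrite("pics/w3.png",p); W=cloud(d,c)
x,y,z=pose()[0]; yw=-.075; n=np.array([np.cos(yw),np.sin(yw)]); t=np.array([-n[1],n[0]]); D=W[...,:2]-[x,y]; a=D@n; l=D@t; z=W[...,2]
m=(a>.01)&(a<.08)&(l>.05)&(l<.08)&(z>.045)&(z<.053); print("side",m.sum(),np.polyfit(a[m],l[m],1))
m=(a>.07)&(a<.1)&(abs(l)<.07)&(z>.061)&(z<.07); print("back",m.sum(),np.polyfit(l[m],a[m],1))
E
```

```text
time: 16.62
tool_pos: [0.4595, 0.1559, 0.0087]
orientation: [0.733, 0.681, 0.0, -0.0]
force: [-0.2, 1.8, -3.1]
width: 0.0034
grasp_force: 30.0
t16.62 [0.4595 0.1559 0.0087] yaw -0.073 tilt [ 0.     0.001 -1.   ] F [-0.2  1.8 -3.1] w 0.0034 g 30.0
t16.62 at [0.4595 0.1559 0.0087] yaw -0.073 turn [ 0.    -0.001  0.002] then shift mm [  1.  100.7   0.2]
side 4034 [0.00717266 0.06369525]
back 5749 [-0.00609722  0.08514532]
```

View pics/w3.png

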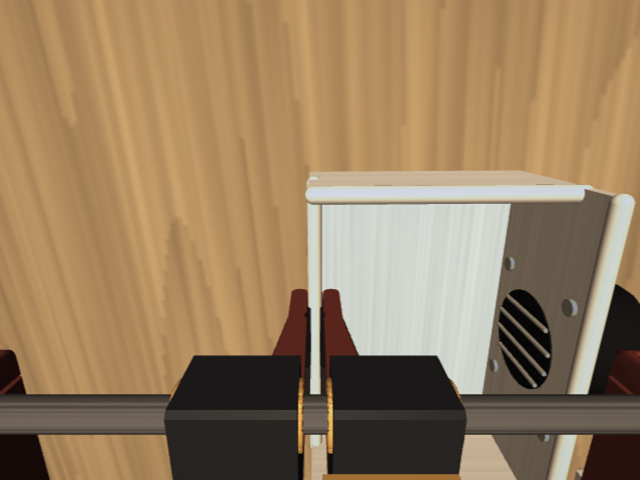

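The tray is gripped centrally at the lip and lined up with the outlet. I'll move it forward.

```bash
python3 -m crank '[{"dx":1,"dy":10,"dz":0,"wx":0,"wy":0,"wz":0.007,"jaw":1},{"dx":0,"dy":16,"dz":0,"wx":0,"wy":0,"wz":0,"jaw":1},{"dx":0,"dy":18,"dz":0,"wx":0,"wy":0,"wz":0,"jaw":1},{"dx":0,"dy":18,"dz":0,"wx":0,"wy":0,"wz":0,"jaw":1},{"dx":0,"dy":18,"dz":0,"wx":0,"wy":0,"wz":0,"jaw":1},{"dx":0,"dy":10,"dz":0,"wx":0,"wy":0,"wz":0,"jaw":1},{"dx":0,"dy":8,"dz":0,"wx":0,"wy":0,"wz":0,"jaw":1},{"dx":0,"dy":6,"dz":0,"wx":0,"wy":0,"wz":0,"jaw":1},{"dx":0,"dy":6,"dz":0,"wx":0,"wy":0,"wz":0,"jaw":1},{"dx":0,"dy":6,"dz":0,"wx":0,"wy":0,"wz":0,"jaw":1},{"dx":0,"dy":6,"dz":0,"wx":0,"wy":0,"wz":0,"jaw":1},{"dx":0,"dy":0,"dz":0,"wx":0,"wy":0,"wz":0,"jaw":1}]' 30
python3 -c "
from h import *
st();go(.6005,.146,.0085,-.075)"
```

```text
time: 18.23
tool_pos: [0.5808, 0.1452, 0.0087]
orientation: [0.736, 0.677, -0.0, -0.0]
force: [-2.2, -1.0, 2.9]
width: 0.0038
grasp_force: 30.0
t18.23 [0.5808 0.1452 0.0087] yaw -0.083 tilt [-0.001 -0.    -1.   ] F [-2.2 -1.   2.9] w 0.0038 g 30.0
t18.23 at [0.5808 0.1452 0.0087] yaw -0.083 turn [-0.001  0.    -0.008] then shift mm [ 2.3 19.5  0.2]
```

```bash
python3 -m crank '[{"dx":2,"dy":4,"dz":0,"wx":0,"wy":0,"wz":-0.006,"jaw":1},{"dx":0,"dy":4,"dz":0,"wx":0,"wy":0,"wz":0,"jaw":1},{"dx":0,"dy":4,"dz":0,"wx":0,"wy":0,"wz":0,"jaw":1},{"dx":0,"dy":3,"dz":0,"wx":0,"wy":0,"wz":0,"jaw":1},{"dx":0,"dy":2,"dz":0,"wx":0,"wy":0,"wz":0,"jaw":1},{"dx":0,"dy":0,"dz":0,"wx":0,"wy":0,"wz":0,"jaw":1}]' 30
python3 -m crank '[{"dx":0,"dy":2,"dz":0,"wx":0,"wy":0,"wz":0,"jaw":1},{"dx":0,"dy":2,"dz":0,"wx":0,"wy":0,"wz":0,"jaw":1},{"dx":0,"dy":0,"dz":0,"wx":0,"wy":0,"wz":0,"jaw":1}]'
python3 -c "
from h import *
st();go(.6005,.146,.0085,-.075)"
```

```text
time: 18.98
tool_pos: [0.5972, 0.1463, 0.0087]
orientation: [0.734, 0.68, -0.001, -0.001]
force: [-4.9, 0.5, 5.1]
width: 0.0035
grasp_force: 30.0
time: 19.35
tool_pos: [0.6012, 0.1461, 0.0087]
orientation: [0.734, 0.68, -0.001, -0.001]
force: [-5.4, 0.2, 4.3]
width: 0.0036
grasp_force: 30.0
t19.35 [0.6012 0.1461 0.0087] yaw -0.076 tilt [-0.002  0.    -1.   ] F [-5.4  0.2  4.3] w 0.0036 g 30.0
t19.35 at [0.6012 0.1461 0.0087] yaw -0.076 turn [-0.002 -0.    -0.001] then shift mm [-0.1 -0.7  0.2]
```

No collar contact yet, so I'll keep nudging until the force rises.

```bash
for i in 1; do
python3 -m crank '[{"dx":0,"dy":1.5,"dz":0,"wx":0,"wy":0,"wz":0,"jaw":1},{"dx":0,"dy":0,"dz":0,"wx":0,"wy":0,"wz":0,"jaw":1}]' | egrep 'pos|force:'
python3 -m crank '[{"dx":0,"dy":1.5,"dz":0,"wx":0,"wy":0,"wz":0,"jaw":1},{"dx":0,"dy":0,"dz":0,"wx":0,"wy":0,"wz":0,"jaw":1}]' | egrep 'pos|force:'
python3 -m crank '[{"dx":0,"dy":1.5,"dz":0,"wx":0,"wy":0,"wz":0,"jaw":1},{"dx":0,"dy":0,"dz":0,"wx":0,"wy":0,"wz":0,"jaw":1}]' | egrep 'pos|force:'
done
```

```text
tool_pos: [0.6025, 0.146, 0.0087]
force: [-5.1, 0.4, 5.9]
grasp_force: 30.0
tool_pos: [0.6032, 0.146, 0.0087]
force: [-9.1, 0.3, 8.2]
grasp_force: 30.0
tool_pos: [0.6032, 0.1459, 0.0087]
force: [-12.3, 1.0, 12.1]
grasp_force: 30.0
```

```bash
python3 -m crank '[{"dx":0,"dy":-1,"dz":0,"wx":0,"wy":0,"wz":0,"jaw":1},{"dx":0,"dy":0,"dz":0,"wx":0,"wy":0,"wz":0,"jaw":0},{"dx":0,"dy":0,"dz":0,"wx":0,"wy":0,"wz":0,"jaw":0},{"dx":0,"dy":0,"dz":0,"wx":0,"wy":0,"wz":0,"jaw":0},{"dx":0,"dy":0,"dz":0,"wx":0,"wy":0,"wz":0,"jaw":0},{"dx":0,"dy":0,"dz":0,"wx":0,"wy":0,"wz":0,"jaw":0},{"dx":0,"dy":0,"dz":0,"wx":0,"wy":0,"wz":0,"jaw":0},{"dx":0,"dy":0,"dz":0,"wx":0,"wy":0,"wz":0,"jaw":0},{"dx":0,"dy":0,"dz":0,"wx":0,"wy":0,"wz":0,"jaw":0},{"dx":0,"dy":0,"dz":-20,"wx":0,"wy":0,"wz":0,"jaw":0},{"dx":0,"dy":0,"dz":-50,"wx":0,"wy":0,"wz":0,"jaw":0},{"dx":0,"dy":0,"dz":-50,"wx":0,"wy":0,"wz":0,"jaw":0}]' 30
python3 -m crank '[{"dx":0,"dy":0,"dz":-50,"wx":0,"wy":0,"wz":0,"jaw":0},{"dx":-30,"dy":0,"dz":-50,"wx":0,"wy":0,"wz":0,"jaw":0},{"dx":-40,"dy":0,"dz":0,"wx":0,"wy":0,"wz":0,"jaw":0},{"dx":0,"dy":0,"dz":0,"wx":0,"wy":0,"wz":0,"jaw":0},{"dx":0,"dy":0,"dz":0,"wx":0,"wy":0,"wz":0,"jaw":0}]' >/dev/null
cat >> h.py <<'E'
def tray(W,x,y,yw,L,B):
    """lip-centred guess x,y,yw -> measured offsets of the tray"""
    n=np.array([np.cos(yw),np.sin(yw)]); t=np.array([-n[1],n[0]]); D=W[...,:2]-[x,y]; a=D@n; l=D@t; z=W[...,2]
    for s in(1,-1):
        m=(a>.01)&(a<L-.015)&(abs(l*s-B/2+.002)<.012)&(z>.045)&(z<.053)
        if m.sum()>50:
            k=np.polyfit(a[m],l[m],1); print("side",s,m.sum(),"slope %.3f l %.4f (exp %.4f)"%(k[0],np.median(l[m]),s*(B/2-.002)))
    m=(abs(a-L+.004)<.014)&(abs(l)<B/2)&(z>.061)&(z<.07)
    if m.sum()>50: print("back",m.sum(),"slope %.3f a %.4f (exp %.4f)"%(np.polyfit(l[m],a[m],1)[0],np.median(a[m]),L-.004))
    m=(abs(a)<.012)&(abs(l)<B/2-.01)&(z>.021)&(z<.028)
    if m.sum()>50: print("lip",m.sum(),"slope %.3f a %.4f"%(np.polyfit(l[m],a[m],1)[0],np.median(a[m])))
    print("wall angle z max", np.nanmax(z[(a>-.02)&(a<L+.01)&(abs(l)<B/2)]))
E
python3 - <<'E'
from h import *
st(); c=cal("wrist"); p,d=camera("wrist"); cv2.imwrite("pics/w4.png",p); W=cloud(d,c)
print("wide");tray(W,.6032,.146,-.075,.092,.13)
print("narrow");tray(W,.601,.0,0,.106,.072)
hsv=cv2.cvtColor(p,cv2.COLOR_BGR2HSV)
E
```

```text
time: 21.6
tool_pos: [0.6056, 0.1457, 0.1312]
orientation: [0.734, 0.68, 0.0, 0.0]
force: [0.8, 1.1, 0.4]
width: 0.0878
grasp_force: 0.0
t22.23 [0.6002 0.0767 0.2294] yaw -0.076 tilt [ 0.     0.001 -1.   ] F [-0.   0.8 -0.3] w 0.0880 g 0.0
wide
side 1 659 slope -0.001 l 0.0623 (exp 0.0630)
side -1 440 slope -0.001 l -0.0628 (exp -0.0630)
back 1220 slope 0.002 a 0.0858 (exp 0.0880)
lip 867 slope 0.004 a -0.0013
wall angle z max 0.336083294213879
narrow
side 1 535 slope 0.002 l 0.0399 (exp 0.0340)
side -1 447 slope 0.003 l -0.0277 (exp -0.0340)
back 229 slope -0.034 a 0.1010 (exp 0.1020)
lip 268 slope -0.002 a -0.0001
wall angle z max 0.06722980158727969
```

View pics/w4.png

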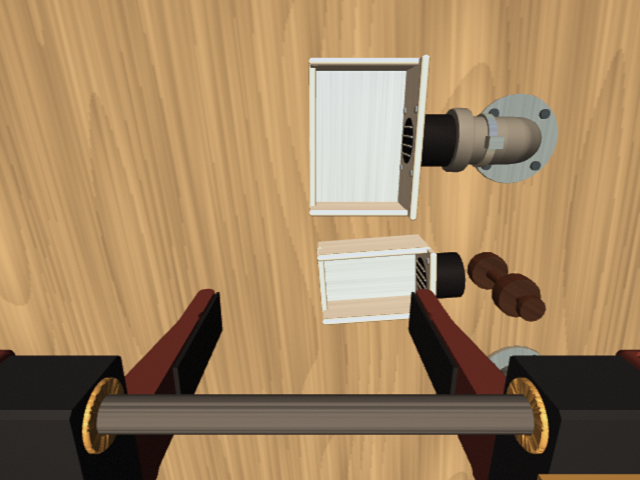

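The sleeve of the wide tray meets the collar squarely at about (455,140). The narrow tray's lip centre is near (0.601, 0.006) with yaw ≈ 0.

```bash
python3 -m crank '[{"dx":0,"dy":0,"dz":0,"wx":0,"wy":0,"wz":-0.078,"jaw":0},{"dx":-35,"dy":0,"dz":40,"wx":0,"wy":0,"wz":0,"jaw":0},{"dx":-35,"dy":0,"dz":45,"wx":0,"wy":0,"wz":0,"jaw":0},{"dx":0,"dy":0,"dz":45,"wx":0,"wy":0,"wz":0,"jaw":0},{"dx":0,"dy":0,"dz":0,"wx":0,"wy":0,"wz":0,"jaw":0},{"dx":0,"dy":0,"dz":0,"wx":0,"wy":0,"wz":0,"jaw":0}]' 30 >/dev/null
python3 -c "
from h import *
st();go(.601,.006,.0085,.002)"
```

```text
t23.02 [0.6014 0.0073 0.0999] yaw 0.004 tilt [ 0.001  0.    -1.   ] F [ 0.3 -0.   0.4] w 0.0880 g 0.0
t23.02 at [0.6014 0.0073 0.0999] yaw 0.004 turn [ 0.001 -0.     0.002] then shift mm [-1.3 -0.4 91.4]
```

```bash
python3 -m crank '[{"dx":-1.3,"dy":0,"dz":30,"wx":0,"wy":0,"wz":0,"jaw":0},{"dx":0,"dy":0,"dz":30,"wx":0,"wy":0,"wz":0,"jaw":0},{"dx":0,"dy":0,"dz":20,"wx":0,"wy":0,"wz":0,"jaw":0},{"dx":0,"dy":0,"dz":11,"wx":0,"wy":0,"wz":0,"jaw":0},{"dx":0,"dy":0,"dz":0,"wx":0,"wy":0,"wz":0,"jaw":0},{"dx":0,"dy":0,"dz":0,"wx":0,"wy":0,"wz":0,"jaw":0.5},{"dx":0,"dy":0,"dz":0,"wx":0,"wy":0,"wz":0,"jaw":1},{"dx":0,"dy":0,"dz":0,"wx":0,"wy":0,"wz":0,"jaw":1},{"dx":0,"dy":0,"dz":0,"wx":0,"wy":0,"wz":0,"jaw":1},{"dx":0,"dy":0,"dz":0,"wx":0,"wy":0,"wz":0,"jaw":1},{"dx":0,"dy":0,"dz":0,"wx":0,"wy":0,"wz":0,"jaw":1},{"dx":0,"dy":0,"dz":0,"wx":0,"wy":0,"wz":0,"jaw":1}]' 30
python3 -m crank '[{"dx":0,"dy":0,"dz":0,"wx":0,"wy":0,"wz":0,"jaw":1},{"dx":0,"dy":0,"dz":0,"wx":0,"wy":0,"wz":0,"jaw":1},{"dx":0,"dy":0,"dz":0,"wx":0,"wy":0,"wz":0,"jaw":1},{"dx":0,"dy":0,"dz":0,"wx":0,"wy":0,"wz":0,"jaw":1}]' 30
python3 -c "
from h import *
st();go(.52,.006,.0085,.002)"
```

```text
time: 24.52
tool_pos: [0.6005, 0.0049, 0.0077]
orientation: [0.706, 0.708, -0.0, -0.0]
force: [0.1, -0.1, 0.0]
width: 0.0212
grasp_force: 0.0
time: 25.02
tool_pos: [0.6008, 0.0049, 0.0078]
orientation: [0.706, 0.708, 0.0, 0.0]
force: [2.2, -1.0, -1.2]
width: 0.0037
grasp_force: 30.0
t25.02 [0.6008 0.0049 0.0078] yaw 0.002 tilt [ 0.001 -0.    -1.   ] F [ 2.2 -1.  -1.2] w 0.0037 g 30.0
t25.02 at [0.6008 0.0049 0.0078] yaw 0.002 turn [0.001 0.    0.   ] then shift mm [  1.3 -80.8  -0.7]
```

```bash
python3 -m crank '[{"dx":0,"dy":-10,"dz":0,"wx":0,"wy":0,"wz":0,"jaw":1},{"dx":0,"dy":-15,"dz":0,"wx":0,"wy":0,"wz":0,"jaw":1},{"dx":0,"dy":-15,"dz":0,"wx":0,"wy":0,"wz":0,"jaw":1},{"dx":0,"dy":-15,"dz":0,"wx":0,"wy":0,"wz":0,"jaw":1},{"dx":-10,"dy":-6,"dz":0,"wx":0,"wy":0,"wz":-0.015,"jaw":1},{"dx":-20,"dy":0,"dz":0,"wx":0,"wy":0,"wz":-0.03,"jaw":1},{"dx":-22,"dy":0,"dz":0,"wx":0,"wy":0,"wz":-0.03,"jaw":1},{"dx":-22,"dy":0,"dz":0,"wx":0,"wy":0,"wz":-0.03,"jaw":1},{"dx":-22,"dy":0,"dz":0,"wx":0,"wy":0,"wz":-0.023,"jaw":1},{"dx":-22,"dy":0,"dz":0,"wx":0,"wy":0,"wz":0,"jaw":1},{"dx":-22,"dy":0,"dz":0,"wx":0,"wy":0,"wz":0,"jaw":1},{"dx":0,"dy":0,"dz":0,"wx":0,"wy":0,"wz":0,"jaw":1}]' 30
python3 -c "
from h import *
st();go(.5692,-.1777,.0085,.13)"
```

```text
time: 26.52
tool_pos: [0.5498, -0.1375, 0.0077]
orientation: [0.661, 0.75, -0.001, 0.0]
force: [-1.5, -3.4, 7.0]
width: 0.0038
grasp_force: 30.0
t26.52 [ 0.5498 -0.1375  0.0077] yaw 0.127 tilt [-0.    -0.001 -1.   ] F [-1.5 -3.4  7. ] w 0.0038 g 30.0
t26.52 at [ 0.5498 -0.1375  0.0077] yaw 0.127 turn [-0.001  0.001 -0.003] then shift mm [-42.4  14.   -0.8]
```

```bash
python3 -m crank '[{"dx":-14,"dy":2,"dz":0,"wx":0,"wy":0,"wz":-0.003,"jaw":1},{"dx":-14,"dy":4,"dz":0,"wx":0,"wy":0,"wz":0,"jaw":1},{"dx":-14,"dy":4,"dz":0,"wx":0,"wy":0,"wz":0,"jaw":1},{"dx":0,"dy":0,"dz":0,"wx":0,"wy":0,"wz":0,"jaw":1},{"dx":0,"dy":0,"dz":0,"wx":0,"wy":0,"wz":0,"jaw":1}]' 30 >/dev/null
python3 - <<'E'
from h import *
st();go(.5692,-.1777,.0085,.13); c=cal("wrist"); p,d=camera("wrist"); W=cloud(d,c); cv2.imwrite("pics/w5.png",p)
q=pose()[0]; tray(W,q[0],q[1],.13,.106,.072)
# outlet collar/pipe top line
n=np.array([np.cos(.13),np.sin(.13)]); t=np.array([-n[1],n[0]]); D=W[...,:2]-[.7437,-.1548]; a=D@n;l=D@t;z=W[...,2]
for lo,hi in((-.024,-.009),(-.005,.02)):
    m=(a>lo)&(a<hi)&(abs(l)<.04)&(z>.035)&(z<.07); print(lo,m.sum(), l[m].min() if m.any() else 0,l[m].max() if m.any() else 0,z[m].max() if m.any() else 0, a[m].min() if m.any() else 0)
E
```

```text
t27.15 [ 0.5664 -0.1761  0.0078] yaw 0.132 tilt [ 0.001 -0.002 -1.   ] F [ 1.2 -3.   0.1] w 0.0041 g 30.0
t27.15 at [ 0.5664 -0.1761  0.0078] yaw 0.132 turn [0.001 0.002 0.002] then shift mm [-2.   2.6 -0.7]
side 1 4095 slope -0.003 l 0.0349 (exp 0.0340)
side -1 835 slope 0.003 l -0.0332 (exp -0.0340)
back 622 slope -0.038 a 0.0983 (exp 0.1020)
lip 1327 slope -0.002 a -0.0012
wall angle z max 0.11440579492606104
-0.024 0 0 0 0 0
-0.005 0 0 0 0 0
```

View pics/w5.png

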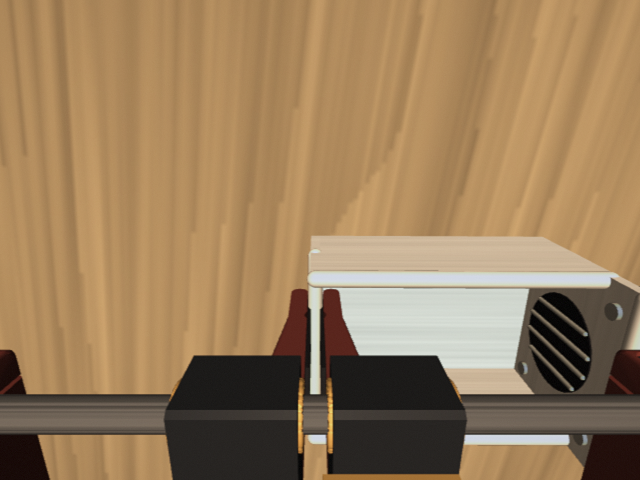

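The narrow tray is lined up at yaw 0.13 and sits about 3 mm left of the outlet axis. I'll correct that and insert.

```bash
python3 -m crank '[{"dx":-3,"dy":2,"dz":0,"wx":0,"wy":0,"wz":0,"jaw":1},{"dx":0,"dy":6,"dz":0,"wx":0,"wy":0,"wz":0,"jaw":1},{"dx":0,"dy":6,"dz":0,"wx":0,"wy":0,"wz":0,"jaw":1},{"dx":0,"dy":6,"dz":0,"wx":0,"wy":0,"wz":0,"jaw":1},{"dx":0,"dy":0,"dz":0,"wx":0,"wy":0,"wz":0,"jaw":1}]' 30 | egrep 'pos|force'
python3 -m crank '[{"dx":0,"dy":5,"dz":0,"wx":0,"wy":0,"wz":0,"jaw":1},{"dx":0,"dy":5,"dz":0,"wx":0,"wy":0,"wz":0,"jaw":1},{"dx":0,"dy":5,"dz":0,"wx":0,"wy":0,"wz":0,"jaw":1},{"dx":0,"dy":0,"dz":0,"wx":0,"wy":0,"wz":0,"jaw":1}]' 30 | egrep 'pos|force'
python3 -c "
from h import *
st();go(.6089,-.1730,.0085,.13)"
```

```text
tool_pos: [0.5851, -0.1751, 0.0078]
force: [-3.7, -1.3, 6.3]
grasp_force: 30.0
tool_pos: [0.5998, -0.1733, 0.0078]
force: [-4.2, -0.7, 6.1]
grasp_force: 30.0
t28.32 [ 0.5998 -0.1733  0.0078] yaw 0.133 tilt [-0.003  0.    -1.   ] F [-4.2 -0.7  6.1] w 0.0040 g 30.0
t28.32 at [ 0.5998 -0.1733  0.0078] yaw 0.133 turn [-0.002 -0.001  0.003] then shift mm [-0.9  9.1 -0.7]
```

```bash
python3 -m crank '[{"dx":-1,"dy":3,"dz":0,"wx":0,"wy":0,"wz":0,"jaw":1},{"dx":0,"dy":3,"dz":0,"wx":0,"wy":0,"wz":0,"jaw":1},{"dx":0,"dy":2,"dz":0,"wx":0,"wy":0,"wz":0,"jaw":1},{"dx":0,"dy":0,"dz":0,"wx":0,"wy":0,"wz":0,"jaw":1}]' | egrep 'pos|force:'
python3 -m crank '[{"dx":0,"dy":1.5,"dz":0,"wx":0,"wy":0,"wz":0,"jaw":1},{"dx":0,"dy":0,"dz":0,"wx":0,"wy":0,"wz":0,"jaw":1}]' | egrep 'pos|force:'
python3 -m crank '[{"dx":0,"dy":1.5,"dz":0,"wx":0,"wy":0,"wz":0,"jaw":1},{"dx":0,"dy":0,"dz":0,"wx":0,"wy":0,"wz":0,"jaw":1}]' | egrep 'pos|force:'
python3 -m crank '[{"dx":0,"dy":1.5,"dz":0,"wx":0,"wy":0,"wz":0,"jaw":1},{"dx":0,"dy":0,"dz":0,"wx":0,"wy":0,"wz":0,"jaw":1}]' | egrep 'pos|force:'
```

```text
tool_pos: [0.6072, -0.1732, 0.0077]
force: [-5.9, -0.5, 8.7]
grasp_force: 30.0
tool_pos: [0.6086, -0.1731, 0.0078]
force: [-5.4, -1.1, 9.1]
grasp_force: 30.0
tool_pos: [0.6101, -0.1729, 0.0077]
force: [-6.4, -0.8, 7.8]
grasp_force: 30.0
tool_pos: [0.6114, -0.1728, 0.0077]
force: [-6.2, -0.2, 8.2]
grasp_force: 30.0
```

```bash
python3 -m crank '[{"dx":0,"dy":1.5,"dz":0,"wx":0,"wy":0,"wz":0,"jaw":1},{"dx":0,"dy":0,"dz":0,"wx":0,"wy":0,"wz":0,"jaw":1}]' | egrep 'pos|force:'
python3 -m crank '[{"dx":0,"dy":1.5,"dz":0,"wx":0,"wy":0,"wz":0,"jaw":1},{"dx":0,"dy":0,"dz":0,"wx":0,"wy":0,"wz":0,"jaw":1}]' | egrep 'pos|force:'
python3 -m crank '[{"dx":0,"dy":1,"dz":0,"wx":0,"wy":0,"wz":0,"jaw":1},{"dx":0,"dy":0,"dz":0,"wx":0,"wy":0,"wz":0,"jaw":1}]' | egrep 'pos|force:'
```

```text
tool_pos: [0.6114, -0.1728, 0.0077]
force: [-11.6, -0.2, 13.6]
grasp_force: 30.0
tool_pos: [0.6114, -0.1728, 0.0077]
force: [-15.8, 0.1, 17.7]
grasp_force: 30.1
tool_pos: [0.6115, -0.1728, 0.0077]
force: [-19.4, -1.1, 20.5]
grasp_force: 30.1
```

```bash
python3 -m crank '[{"dx":0,"dy":-3,"dz":0,"wx":0,"wy":0,"wz":0,"jaw":1},{"dx":0,"dy":0,"dz":0,"wx":0,"wy":0,"wz":0,"jaw":0},{"dx":0,"dy":0,"dz":0,"wx":0,"wy":0,"wz":0,"jaw":0},{"dx":0,"dy":0,"dz":0,"wx":0,"wy":0,"wz":0,"jaw":0},{"dx":0,"dy":0,"dz":0,"wx":0,"wy":0,"wz":0,"jaw":0},{"dx":0,"dy":0,"dz":0,"wx":0,"wy":0,"wz":0,"jaw":0},{"dx":0,"dy":0,"dz":0,"wx":0,"wy":0,"wz":0,"jaw":0},{"dx":0,"dy":0,"dz":0,"wx":0,"wy":0,"wz":0,"jaw":0},{"dx":0,"dy":0,"dz":0,"wx":0,"wy":0,"wz":0,"jaw":0},{"dx":0,"dy":0,"dz":-20,"wx":0,"wy":0,"wz":0,"jaw":0},{"dx":0,"dy":0,"dz":-50,"wx":0,"wy":0,"wz":0,"jaw":0},{"dx":0,"dy":0,"dz":-50,"wx":0,"wy":0,"wz":0,"jaw":0}]' 30 | egrep 'pos|width'
python3 -m crank '[{"dx":20,"dy":0,"dz":-60,"wx":0,"wy":0,"wz":0.05,"jaw":0},{"dx":50,"dy":0,"dz":-60,"wx":0,"wy":0,"wz":0.05,"jaw":0},{"dx":50,"dy":0,"dz":-60,"wx":0,"wy":0,"wz":0,"jaw":0},{"dx":50,"dy":0,"dz":0,"wx":0,"wy":0,"wz":0,"jaw":0},{"dx":0,"dy":0,"dz":0,"wx":0,"wy":0,"wz":0,"jaw":0},{"dx":0,"dy":0,"dz":0,"wx":0,"wy":0,"wz":0,"jaw":0}]' >/dev/null
python3 - <<'E'
from h import *
st(); c=cal("wrist"); p,d=camera("wrist"); cv2.imwrite("pics/w6.png",p); W=cloud(d,c)
print("wide");tray(W,.6032,.146,-.075,.092,.13)
print("narrow");tray(W,.6114,-.1728,.131,.106,.072)
E
```

```text
tool_pos: [0.6145, -0.1727, 0.1302]
width: 0.0878
t32.58 [ 0.6055 -0.0238  0.2839] yaw 0.033 tilt [ 0.001 -0.    -1.   ] F [-0.5 -0.4  0.2] w 0.0880 g 0.0
wide
side -1 452 slope -0.003 l -0.0636 (exp -0.0630)
back 743 slope 0.003 a 0.0859 (exp 0.0880)
lip 550 slope 0.003 a -0.0014
wall angle z max 0.06704770932550674
narrow
side 1 369 slope 0.003 l 0.0354 (exp 0.0340)
side -1 352 slope 0.000 l -0.0323 (exp -0.0340)
back 290 slope -0.003 a 0.1000 (exp 0.1020)
lip 157 slope -0.001 a -0.0012
wall angle z max 0.06714084478371479
```

View pics/w6.png

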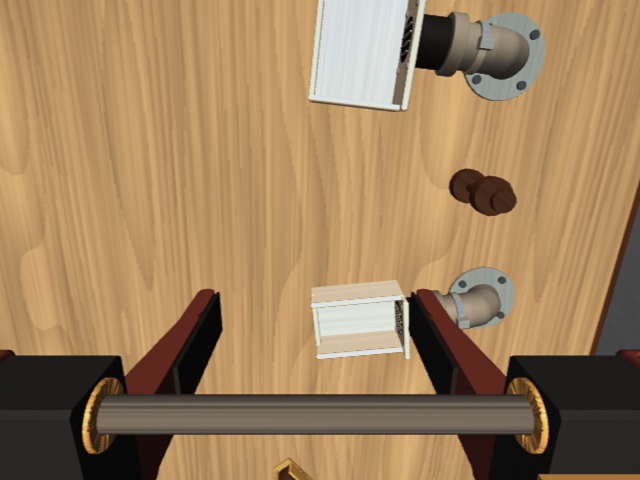

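Both trays are home: the wide sleeve meets its collar at about (455,40), and the narrow tray is seated at u 313–408, v 290–355, with each yaw matching its outlet. The clamp and the plane, which is just in view, look untouched, and nothing went near the bottle.

```bash
python3 -c "
from h import *
print(r.sign_off())"
```

```text
the job is handed in; nothing more can be done
None
```

I swapped the trays and handed the job in at about 33 s: the wide one is now on outlet 2 and the narrow one on outlet 1, each pushed against its collar until the force rose and within about 0.01 rad of its outlet's direction. I didn't go near the bottle, plane or clamp; no verdict came back.

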